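Prop the scale plate and hold the plug gauge half drawn for an inspection photo

ROBOT

A 7-joint arm with a two-finger parallel gripper is mounted at the origin on a cart in front of the work surface, level with it; the furniture and walls round the work are solid. World frame = base frame: x ahead of the robot, y to its left, z up, the work surface at z = 0. Lengths are in m, angles in rad, forces in N, time in s.
With the tool pointing down it reaches from about 0.4 to 0.85 m from the base axis. Payload 10.4 kg.
Tool frame: the origin (TCP) lies midway between the tips of the shut fingers; the grasp point (between the pads) lies 19 mm behind it; z points along the fingers, x is the direction in which the jaws open and shut, and the axes are right-handed (so a half turn about z gives the same grasp; the last joint's range is limited). The gripper opens to 85 mm and grips with 20 to 120 N. Pads are 22 mm wide; open, the fingers measure 114 mm over their backs; the gripper's body (76 mm by 85 mm) begins 54 mm behind the grasp point. The pads swing forward as they close: fully open they stand 13 mm farther back than shut.
Start: joints at [-1.131, 0.332, -0.065, 1.46, 0.022, 1.35, -0.088], TCP at [0.279, 0.559, 0.231] pointing down, gripper open.
Joint ranges: [-2.6, 2.6], [-0.5, 2.12], [-1.47, 1.34], [0.16, 2.42], [-1.27, 4.41], [0.06, 2.06], [-2.6, 2.6]. Speed limits (rad/s): [2.22, 2.22, 2.79, 2.79, 3.14, 3.14, 3.14].

INTERFACE

Orientations are given as a unit quaternion [x, y, z, w].
In Python, from workcell import manip, cams gives the robot as it stands.
- The arm moves only by the tool move_arm, never from a script. Its argument "moves" is a list of rows, each a list of 7 numbers: the turn, a rotation vector about the tool's x, y, z in degrees, then the shift along the tool's x, y, z in m, then the finger opening in m, from 0 to 0.0854. A call has 1 to 10 rows; each row is the pose to reach, as a shift and turn from the pose commanded when the call began, along the tool's axes at that moment; what a row does not reach only later rows make up. A row lasts 1/10 s, in which the tool goes at most 50 mm and 8.59 degrees, less where a joint would pass 70% of its speed; a pose out of reach is approached as far as the arm can. A call with a gripper value outside its range is refused whole. The fingers move at their own pace and stop on an object; "grip_force" is the grip in N (left out, the last holds). Time passes only in rows, so rows that repeat a pose let the fingers close. It gives the time, the measured TCP pose, the force and the opening at its end, in the units of the state.
- manip.get_obs(): the state, without advancing time (a new reading comes with each control period).
- cams.camera(name): name is "side" or "top" or "wrist"; returns the picture (384x512x3 uint8, red, green, blue); there is no depth.
- cams.camera_params(name): a dict with "fx", "fy", "cx", "cy" (pixels), "xyz" and "rotation" of the camera in the world. Camera axes: x right, y up, looking along -z (the intrinsics and any distortion apply to the point x, -y, -z); pixel columns grow to the right and rows downward; lengths in m; the calibration is good to about 2 mm. A picture is of the moment at which its call begins: read the wrist's pose just before it. camera_params takes no time and is no camera call; for the wrist camera it gives the pose at the moment of the call.
- manip.hand_in(): hands the job in, once; it reports no verdict.
The state is a dict: "clock": time; "joint_pos": joint angles; "joint_velocities": joint speeds; "tau": joint torques, N m; "position": TCP position; "ee_rot": TCP orientation; "ft_force": force on the tool from outside, world axes, zero at the start; "torque": the same for the moment, N m; "grip_width": opening from 0.0 (shut) to 1.0 (fully open).
Only numpy, scipy, OpenCV 4.12 (cv2) and the standard library are available. Lean on these libraries where they do the work, as an engineer would, in place of code of your own. Each camera call takes 0.05 s, during which the arm holds its last target. There are 200 camera calls.

TASK

Set up this inspection photo: first take the white scale plate out of its rack and lean it, graduations upright, against the upright front face of the steel angle plate, about centred on it and with its foot on the bench a little in front, so that it stays leaning there by itself. Then draw the plug gauge out of its leaning bore, straight along the bore, until the dark groove round the middle of its shank is level with the bore's mouth, and finish while still holding it there. Do not pull the gauge right out, do not lift, drag or tip its fixture, and leave the loupe, the petri dish and the small tub where they are.

Things in the scene. Friction and masses are not known exactly. Their poses are not given: they have to be found in the camera images.
- scale_plate: White flat scale plate with black graduation ticks on both faces, 8 (x) x 60 (y) x 110 (z) mm, 0.14 kg, the same from both sides. Origin at the centre of its lower edge face; z points up along the 110 mm length, x is the normal of its faces. It starts standing upright, 22 mm deep in the slot of the rack; grip it across its 60 mm width.
- plate_top (a point): Centre of the scale plate's upper edge.
- plate_rack: Grey plastic rack fixed to the bench, 64 (x) x 100 (y) x 28 (z) mm, with one slot 11 (x) x 63.5 (y) mm, 22 mm deep from above, in its middle, which holds the scale plate. Origin at the centre of its underside, z up.
- angle_plate: Loose steel angle plate, 0.7 kg, standing on the bench: foot 50 (x) x 40 (y) x 8 mm and an upright wall 8 mm thick, 40 mm wide, 75 mm high along the front of the foot. Origin at the centre of its underside, z up; the front face of the wall is the plane x = -25 mm, and looks toward -x, roughly to the robot.
- fixture: Gauge fixture, 1.9 kg, standing loose on the bench: dark steel base 96 (x) x 80 (y) x 12 (z) mm that carries the aluminium gauge block between two cheeks. Origin at the centre of its underside, z up; the block leans toward its -x side, roughly toward the robot.
- gauge_block: Aluminium gauge block 46 x 46 x 70 mm, fixed to the fixture, leaning 15 degrees. Origin at the centre of its underside; z is the axis of the bore, pointing out of the bore's mouth, which is the top face at z = 70 mm. The bore is 17.5 mm wide and 64 mm deep.
- bore_mouth (a point): Centre of the bore's mouth, on the top face of the gauge block.
- plug_gauge: Steel plug gauge, 130 mm long, about 0.22 kg. Origin at the tip of its shank, z along its axis toward the handle. Shank 16 mm in diameter from z = 0 to 60 mm, collar 28 mm in diameter from 60 to 66 mm, round ribbed handle 25 mm in diameter from 66 to 130 mm. It starts home in the bore, the collar resting on the block; nothing but its weight holds it, so it slides back if let go.
- groove (a point): Centre of the dark groove round the shank, on the gauge's axis, 30 mm from its tip: 30 mm below the bore's mouth when the gauge is home. Level with the mouth means the gauge is drawn 30 mm.
- handle (a point): Middle of the gauge's handle, on its axis, 98 mm from the tip.
- loupe: Black round loupe, 33 mm across, 32 mm high, loose bystander; origin at the centre of its underside.
- petri_dish: Clear petri dish, 55 mm across, 12 mm high, loose bystander; origin at the centre of its underside.
- small_tub: Small white tub with a black cap, 33 mm across, 36 mm high, loose bystander; origin at the centre of its underside.
Not all that is in view belongs to the job. There is more than one size of the scale_plate; the job needs the larger.

How it is judged:
On the way:
1. the scale plate leans by itself against the angle plate while the plug gauge is still home (angle between scale_plate's own z axis and vertical between 0.14 and 0.61 rad and contact force between scale_plate and angle_plate above 0.02 N and contact force between scale_plate and the fingers below 0.02 N and height (world z) of scale_plate below 0.008 m and x of scale_plate in the frame of angle_plate between -0.095 and -0.038 m and x of plate_top in the frame of angle_plate above -0.045 m and y of scale_plate in the frame of angle_plate between -0.022 and 0.022 m and linear speed of scale_plate below 0.02 m/s and z of groove in the frame of gauge_block below 0.046 m), for 0.2 s.
At the end, for the whole second after the job is handed in: The plate stands on the bench by itself, leaning 8 to 35 degrees against the angle plate's front face, centred within 22 mm; the fingers hold the plug gauge at rest with its groove within 6 mm of the bore's mouth, aligned within 0.08 rad; the fixture stands flat (angle between scale_plate's own z axis and vertical between 0.14 and 0.61 rad and contact force between scale_plate and angle_plate above 0.02 N and contact force between scale_plate and the fingers below 0.02 N and height (world z) of scale_plate below 0.008 m and x of scale_plate in the frame of angle_plate between -0.095 and -0.038 m and x of plate_top in the frame of angle_plate above -0.045 m and y of scale_plate in the frame of angle_plate between -0.022 and 0.022 m and linear speed of scale_plate below 0.02 m/s and z of groove in the frame of gauge_block between 0.064 and 0.076 m and distance between groove and bore_mouth below 0.009 m and angle between the z axis of plug_gauge and the z axis of gauge_block, either way round below 0.08 rad and contact force between plug_gauge and the fingers above 1 N and linear speed of plug_gauge below 0.01 m/s and angle between fixture's own z axis and vertical below 0.03 rad); the arm keeps its last pose, push and grip.
It fails at once if the plug gauge is pulled out of the bore too far (groove more than 22 mm past the mouth) (z of groove in the frame of gauge_block above 0.092 m).
It fails at once if the fixture is lifted, dragged more than 15 mm or tipped (distance of fixture from where it was at the start of the episode above 0.015 m or angle between fixture's own z axis and vertical above 0.06 rad or height (world z) of fixture above 0.005 m).
It fails at once if the loupe, petri dish or small tub is moved more than 20 mm or tipped over (distance of any of loupe, petri_dish, small_tub from where it was at the start of the episode above 0.02 m or angle between any of loupe, petri_dish, small_tub's own z axis and vertical above 0.5 rad).
It also fails if it takes over 51 s, if anything falls off the work surface, if the arm or the gripper's body presses on something with over 40 N, if the wrist force passes 120 N, or if a joint passes its speed limit or range.

## Working session

There is one attempt and no reset: what is moved stays moved. The work goes in short steps, Python scripts to look and compute and a tool call to move; the robot and the scene stay as the last step left them, time stands still between calls to the robot, and variables do not carry over. Pictures are saved under pics/ and viewed, about 8 in all and at most 12, crops included, and the job is handed in when it is done.

Besides the shell and the picture viewer there is one more tool, called after ">>>" as a command line: name --pt "numbers of a row" for each row, then --argument value for the rest. move_arm: Moves the arm, as the interface text tells. Its arguments: {"type":"object","properties":{"moves":{"type":"array","items":{"type":"array","items":{"type":"number"}}},"grip_force":{"type":"number"}},"required":["moves"]}

```bash
ls; mkdir -p pics; python3 - <<'E'
from workcell import manip, cams
import cv2, numpy as np
o=manip.get_obs(); print({k:np.round(v,4).tolist() for k,v in o.items()})
for n in("side","top"):
    im=cams.camera(n); cv2.imwrite(f"pics/{n}0.png",cv2.cvtColor(im,cv2.COLOR_RGB2BGR))
    print(n,cams.camera_params(n))
print(cams.camera_params("wrist"))
E
```

```text
pics
{'clock': 0.0, 'joint_pos': [-1.1306, 0.3329, -0.0647, 1.4609, 0.0216, 1.3499, -0.0885], 'joint_velocities': [0.0011, 0.0009, -0.0009, 0.0009, 0.0012, 0.0007, 0.001], 'tau': [0.0002, -62.5434, 0.0494, -39.1605, 0.0163, 0.0099, 0.0], 'position': [0.2789, 0.5589, 0.2305], 'ee_rot': [0.8504, 0.5261, -0.0006, 0.0004], 'ft_force': [-0.444, -0.5687, 0.6703], 'torque': [0.0345, -0.0523, -0.022], 'grip_width': 1.0023}
side {'fx': 384.07698692683874, 'fy': 384.07698692683874, 'cx': 252.906974331956, 'cy': 191.05511135606582, 'xyz': array([0.41172944, 0.5814086 , 0.69623301]), 'rotation': array([-0.02175455,  0.43878455,  0.89590266, -0.06597946])}
top {'fx': 420.9978703425416, 'fy': 420.9978703425416, 'cx': 250.2838133950058, 'cy': 188.33953110973056, 'xyz': array([ 0.30388625, -0.16086699,  0.97401032]), 'rotation': array([-0.08266565,  0.08643159,  0.72351829, -0.67986562])}
{'fx': 272.6866218236428, 'fy': 272.6866218236428, 'cx': 256.5301311546343, 'cy': 194.17674827061228, 'xyz': array([0.20937665, 0.59276724, 0.37285408]), 'rotation': array([-0.13012876, -0.08009703,  0.51996484,  0.84040915])}
```

```bash
cat > h.py <<'E'
from workcell import manip, cams
import cv2, numpy as np
from scipy.spatial.transform import Rotation as R
from scipy.optimize import least_squares
def proj(p,P):
    c=(np.atleast_2d(P)-p["xyz"])@R.from_quat(p["rotation"]).as_matrix()
    return np.c_[p["cx"]+p["fx"]*c[:,0]/-c[:,2], p["cy"]-p["fy"]*c[:,1]/-c[:,2]]
def ray(p,uv):
    uv=np.atleast_2d(uv); d=np.c_[(uv[:,0]-p["cx"])/p["fx"],-(uv[:,1]-p["cy"])/p["fy"],-np.ones(len(uv))]
    return R.from_quat(p["rotation"]).apply(d)
def onz(p,uv,z):
    d=ray(p,uv); z=np.broadcast_to(z,len(d)); return p["xyz"]+d*((z-p["xyz"][2])/d[:,2])[:,None]
def save(im,n,s=1,box=None):
    im=cv2.cvtColor(im,cv2.COLOR_RGB2BGR)
    if box: x0,y0,x1,y1=box; im=im[y0:y1,x0:x1]
    cv2.imwrite(f"pics/{n}.png",cv2.resize(im,None,fx=s,fy=s,interpolation=cv2.INTER_CUBIC))
E
python3 -c "
import cv2
for n in('side','top'): cv2.imwrite(f'pics/{n}0b.png',cv2.resize(cv2.imread(f'pics/{n}0.png'),None,fx=1.5625,fy=1.5625,interpolation=cv2.INTER_CUBIC))"
```

```text
(no output)
```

View pics/top0b.png

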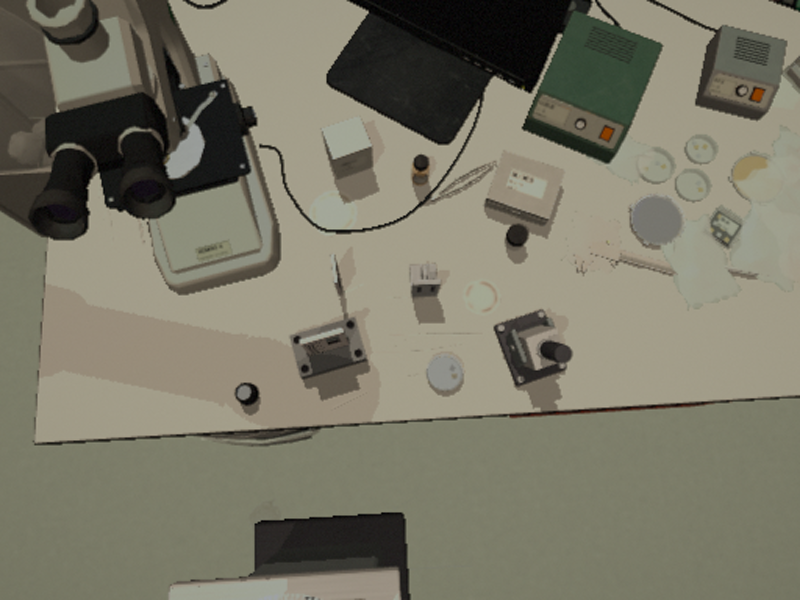

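View pics/side0b.png

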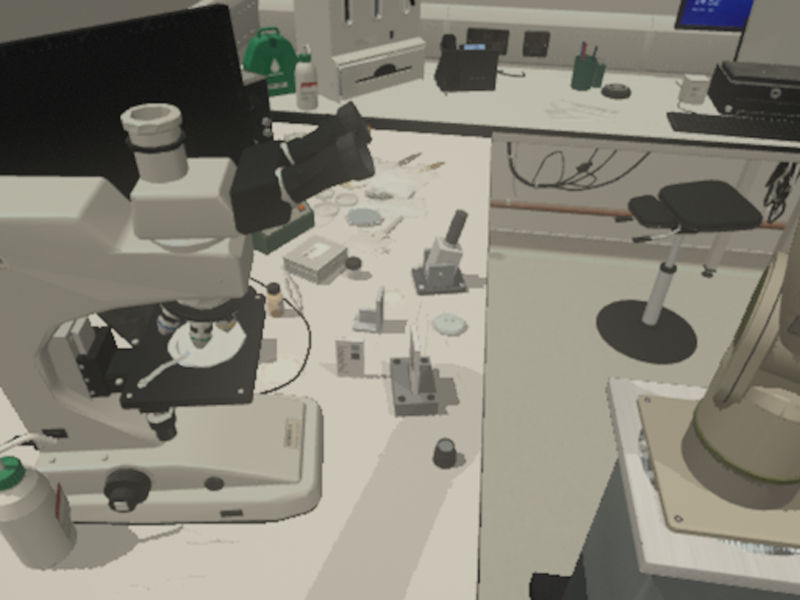

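The large plate stands in the rack at about (330,345) in the enlarged top view. A smaller free-standing plate at (337,272) is the decoy. The angle plate is at (425,278) and the fixture with the gauge at (533,350). Bystanders are the tub at (247,394), petri dishes at (445,372) and (480,296), and a black disc, the likely loupe, at (516,235).

```bash
python3 - <<'E'
from h import *
t=cams.camera_params("top"); s=cams.camera_params("side"); k=1.5625
for n,uv,z in [("rack corners z28",[(291,342),(353,319),(368,352),(302,377)],.028),("decoy top",[(335,258)],.05),("angle top",[(411,266),(438,264)],.075),("angle bottom front",[(413,296),(440,294)],0),("fix base",[(495,323),(548,310),(572,368),(517,386)],.012),("gauge handle end",[(562,354)],.13),("tub",[(247,400)],0),("dish",[(445,374),(480,296)],.006),("loupe",[(516,240)],0)]:
    print(n,np.round(onz(t,np.array(uv)/k,z),3)[:,:2].tolist())
wp=cams.camera_params("wrist"); o=manip.get_obs()
T=R.from_quat(o["ee_rot"]); print("cam in tool",T.inv().apply(wp["xyz"]-o["position"]), (T.inv()*R.from_quat(wp["rotation"])).as_matrix().round(3).tolist())
print(T.as_matrix().round(3).tolist())
im=cams.camera("top"); save(im,"topc",4,(170,140,380,270))
E
```

```text
rack corners z28 [[0.473, -0.023], [0.501, -0.115], [0.451, -0.134], [0.421, -0.038]]
decoy top [[0.589, -0.094]]
angle top [[0.563, -0.203], [0.563, -0.242]]
angle bottom front [[0.537, -0.207], [0.537, -0.248]]
fix base [[0.485, -0.325], [0.5, -0.406], [0.411, -0.431], [0.39, -0.348]]
gauge handle end [[0.417, -0.387]]
tub [[0.395, 0.047]]
dish [[0.415, -0.245], [0.529, -0.308]]
loupe [[0.616, -0.373]]
cam in tool [-0.00094482 -0.07729795 -0.14224929] [[1.0, 0.0, -0.001], [-0.0, -0.953, -0.302], [-0.001, 0.302, -0.953]]
[[0.446, 0.895, -0.001], [0.895, -0.446, -0.001], [-0.001, 0.0, -1.0]]
```

View pics/topc.png

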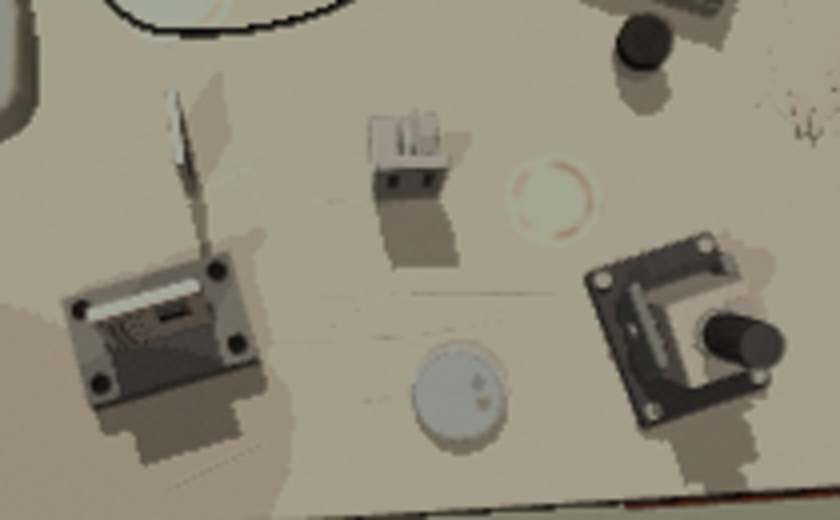

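Same scene enlarged: the white plate sits in the rack slot (crop 90–200, 285–315) and the thinner, smaller plate at (180,130) is free-standing. Before moving I'll check that the sweep clears the microscope's eyepieces.

```bash
python3 - <<'E'
from h import *
t=cams.camera_params("top"); s=cams.camera_params("side"); k=1.5625
def tri(a,b):
    f=lambda P: np.r_[(proj(t,P)-np.array(a)/k).ravel(),(proj(s,P)-np.array(b)/k).ravel()]
    r=least_squares(f,[.5,0,.2]); return r.x.round(3),np.round(r.fun,1)
print(tri((62,220),(352,160)),tri((150,195),(350,122)),tri((150,195),(352,160)))
print(tri((564,354),(459,215)))
print("base corner near",onz(t,np.array([(180,290),(275,270)])/k,0.02).round(3))
o=manip.get_obs(); T=R.from_quat(o["ee_rot"]).inv()
for P in [(0.34,0.3,.26),(0.43,0.,.26),(.44,-.13,.22)]: print(T.apply(np.array(P)-o["position"]).round(3))
E
```

```text
(array([0.51 , 0.098, 0.466]), array([-0.1, -2. ,  2. ,  0.9])) (array([0.526, 0.025, 0.471]), array([-0.2, -2.1,  2.3,  1. ])) (array([0.531, 0.035, 0.439]), array([ 0.2,  3.3, -3.5, -1.5]))
(array([ 0.416, -0.386,  0.145]), array([ 0. , -0.5,  0.7,  0.2]))
base corner near [[ 0.563  0.142  0.02 ]
 [ 0.585 -0.001  0.02 ]]
[-0.205  0.17  -0.029]
[-0.433  0.385 -0.029]
[-0.545  0.452  0.011]
```

>>> move_arm --pt "0 0 -8 -0.035 0.03 -0.005 0.085" --pt "0 0 -16 -0.08 0.066 -0.012 0.085" --pt "0 0 -24 -0.12 0.1 -0.018 0.085" --pt "0 0 -32 -0.16 0.133 -0.025 0.085" --pt "0 0 -40 -0.195 0.162 -0.03 0.085" --pt "0 0 -43.5 -0.205 0.17 -0.03 0.085" --pt "0 0 -43.5 -0.205 0.17 -0.03 0.085"

```text
clock: 0.85
position: [0.341, 0.2968, 0.2619]
ee_rot: [0.596, 0.803, 0.001, 0.0]
ft_force: [0.5, 0.6, -0.7]
grip_width: 0.997
```

>>> move_arm --pt "0 0 0 -0.044 -0.007 0 0.085" --pt "0 0 0 -0.088 -0.014 0 0.085" --pt "0 0 0 -0.132 -0.021 0 0.085" --pt "0 0 0 -0.176 -0.028 0 0.085" --pt "0 0 0 -0.223 -0.034 0 0.085" --pt "0 0 0 -0.27 -0.04 0 0.085" --pt "0 0 0 -0.318 -0.045 0 0.085" --pt "0 0 0 -0.355 -0.05 0.02 0.085" --pt "0 0 0 -0.395 -0.055 0.045 0.085" --pt "0 0 0 -0.429 -0.058 0.06 0.085"

```text
clock: 1.85
position: [0.4093, -0.1286, 0.2]
ee_rot: [0.595, 0.803, -0.0, -0.0]
ft_force: [1.2, 0.7, -0.4]
grip_width: 0.997
```

>>> move_arm --pt "0 0 0 0 0 0 0.085" --pt "0 0 0 0 0 0 0.085" --pt "0 0 0 0 0 0 0.085"

```text
clock: 2.15
position: [0.4099, -0.126, 0.2016]
ee_rot: [0.594, 0.804, 0.0, 0.0]
ft_force: [0.4, -0.3, 0.4]
grip_width: 0.998
```

```bash
python3 - <<'E'
from h import *
import pickle
o=manip.get_obs(); print(o["position"],o["joint_pos"],np.abs(o["joint_velocities"]).max())
p=cams.camera_params("wrist"); im=cams.camera("wrist"); save(im,"w1",1.5625); cv2.imwrite("pics/w1raw.png",im[:,:,::-1]); pickle.dump(p,open("w1.pkl","wb"))
E
```

```text
[ 0.40992588 -0.12598221  0.20155669] [-0.50137491 -0.15175689  0.64675236  2.01510583  0.09616777  1.24909958
  1.97801882] 0.010130706113591958
```

View pics/w1.png

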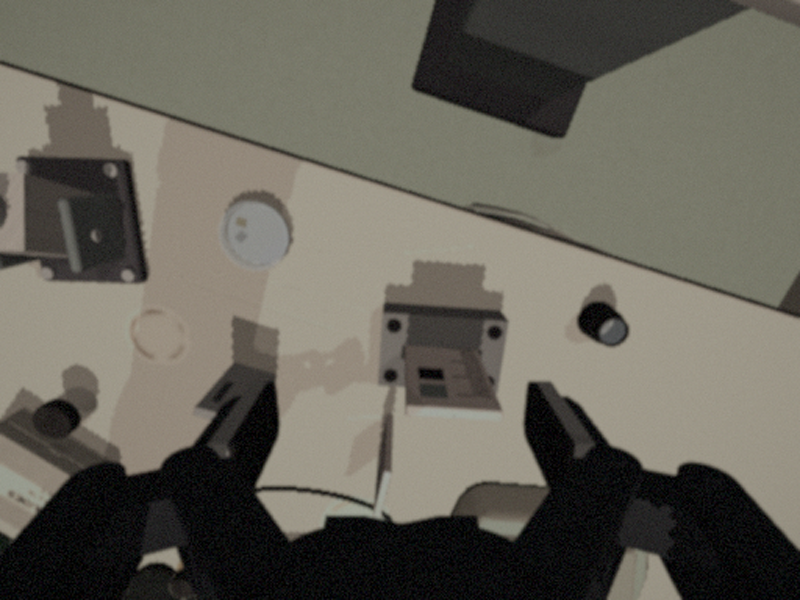

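Wrist view: the rack's screws show at (394,325), (495,331) and (391,376). The plate's top edge runs from (406,408) to (500,407), the angle plate is half hidden at (235,390), and the decoy is at (383,480).

```bash
python3 - <<'E'
from h import *
import pickle
p=pickle.load(open("w1.pkl","rb")); k=1.5625; t=cams.camera_params("top")
print("plate top",onz(p,np.array([(406,409),(501,406)])/k,.116).round(4)[:,:2].tolist())
print("rack top corners front",onz(p,np.array([(385,314),(507,320)])/k,.028).round(4)[:,:2].tolist())
print("tub cap/dish",onz(p,np.array([(604,325)])/k,.036).round(3), onz(p,np.array([(255,233),(160,334)])/k,.01).round(3))
a=onz(p,np.array([(207,398),(238,364)])/k,.075); print("angle?",a.round(3))
# overlay-free: crops
im=cv2.imread("pics/w1raw.png"); tp=cv2.imread("pics/top0.png")
A=cv2.resize(im[190:290,100:340],None,fx=3.3,fy=3.3,interpolation=cv2.INTER_CUBIC)
B=cv2.resize(tp[155:205,180:300],None,fx=6.6,fy=6.6,interpolation=cv2.INTER_CUBIC)
C=np.vstack([A[:, :792],B[:270,:792]]); print(A.shape,B.shape); cv2.imwrite("pics/c1.png",C)
E
```

```text
plate top [[0.4683, -0.1054], [0.4494, -0.0508]]
rack top corners front [[0.4434, -0.1292], [0.42, -0.036]]
tub cap/dish [[0.4   0.034 0.036]] [[ 0.415 -0.244  0.01 ]
 [ 0.522 -0.304  0.01 ]]
angle? [[ 0.525 -0.236  0.075]
 [ 0.492 -0.219  0.075]]
(330, 792, 3) (330, 792, 3)
```

View pics/c1.png

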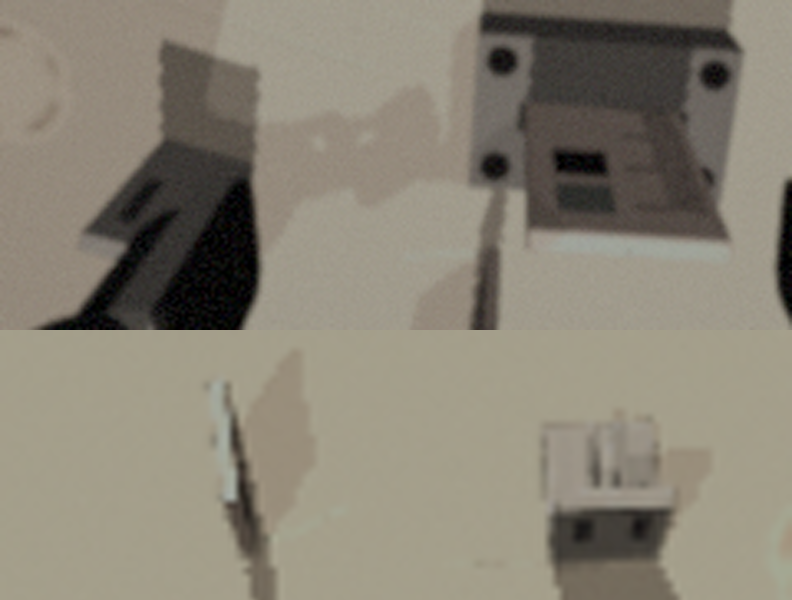

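```bash
python3 - <<'E'
from h import *
import pickle
p=pickle.load(open("w1.pkl","rb")); t=cams.camera_params("top")
def seg(n,P):
    d=P[1]-P[0]; print(n,P[:,:2].round(4).tolist(),"c",P.mean(0)[:2].round(4),"len",np.linalg.norm(d).round(4),"yaw",np.degrees(np.arctan2(d[0],-d[1])).round(1))
seg("plate top f",onz(p,[(260.6,260.3),(319.7,262.7)],.116)[::1])
seg("plate top b",onz(p,[(259.7,264.8),(320.6,268.2)],.116))
f=lambda a:onz(p,a,.028)
seg("rack front",f([(385/1.5625,314/1.5625),(325,204.8)]))
seg("screws",f([(252.4,208.3),(316.5,212.6)]))
seg("ap bottom w",onz(p,[(149.1,232.4),(175.8,240)],0))
seg("ap bottom top",onz(t,[(264.1,189.5),(280,189.8)],0))
seg("ap top top",onz(t,[(263.3,182),(282.3,182.6)],.075))
seg("plate top in top cam",onz(t,np.array([(90,314),(198,285)])/4+[170,140],.116))
print(onz(p,[(125.8,261.2)],.075))
E
```

```text
plate top f [[0.4666, -0.1052], [0.4525, -0.0506]] c [ 0.4596 -0.0779] len 0.0564 yaw -165.6
plate top b [[0.4715, -0.1046], [0.4579, -0.0476]] c [ 0.4647 -0.0761] len 0.0586 yaw -166.6
rack front [[0.4434, -0.1292], [0.4198, -0.0354]] c [ 0.4316 -0.0823] len 0.0968 yaw -165.9
screws [[0.4504, -0.1195], [0.4325, -0.0417]] c [ 0.4415 -0.0806] len 0.0798 yaw -167.0
ap bottom w [[0.5366, -0.2432], [0.5372, -0.2054]] c [ 0.5369 -0.2243] len 0.0377 yaw 179.1
ap bottom top [[0.5368, -0.2062], [0.5337, -0.2439]] c [ 0.5352 -0.2251] len 0.0378 yaw -4.7
ap top top [[0.5359, -0.2021], [0.532, -0.2439]] c [ 0.5339 -0.223 ] len 0.0419 yaw -5.4
plate top in top cam [[0.4569, -0.0491], [0.4686, -0.1054]] c [ 0.4627 -0.0773] len 0.0575 yaw 11.8
[[ 0.5355176  -0.24137697  0.075     ]]
```

>>> move_arm --pt "0 0 1.8 0.016 0.032 0.0 0.085" --pt "0 0 3.6 0.0314 0.0644 0.01 0.085" --pt "0 0 3.6 0.0314 0.0644 0.03 0.085" --pt "0 0 3.6 0.0314 0.0644 0.05 0.085" --pt "0 0 3.6 0.0314 0.0644 0.06 0.085" --pt "0 0 3.6 0.0314 0.0644 0.06 0.085" --pt "0 0 3.6 0.0314 0.0644 0.06 0.085"

```text
clock: 2.9
position: [0.4622, -0.0782, 0.142]
ee_rot: [0.62, 0.785, 0.0, 0.0]
ft_force: [-0.9, -0.2, 0.5]
grip_width: 0.995
```

```bash
python3 - <<'E'
from h import *
import pickle
o=manip.get_obs(); print(o["position"],o["ee_rot"])
p=cams.camera_params("wrist"); im=cams.camera("wrist"); save(im,"w2",2.6,(130,170,400,384)); cv2.imwrite("pics/w2raw.png",im[:,:,::-1]); pickle.dump((p,o),open("w2.pkl","wb"))
E
```

```text
[ 0.4622117  -0.07819635  0.14204082] [6.19797389e-01 7.84761763e-01 3.56768662e-04 2.09946965e-04]
```

View pics/w2.png

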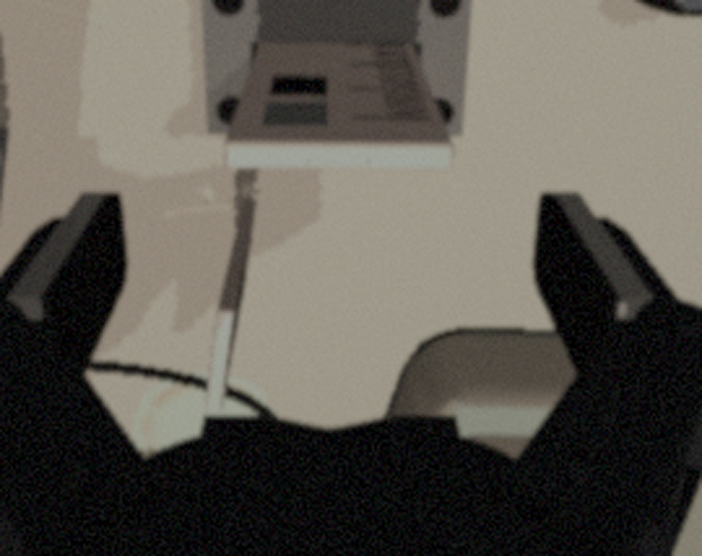

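Close view: the plate's top strip runs from (229,158) to (451,155), and the fingertips are at x≈115 and 543. I'll compute the offset from these.

```bash
python3 - <<'E'
from h import *
import pickle
p,o=pickle.load(open("w2.pkl","rb")); T=R.from_quat(o["ee_rot"]).inv()
f=lambda a:np.array(a)/2.6+[130,170]
for n,a in [("front",[(228,147),(450,144)]),("back",[(230,166),(452,168)])]:
    P=onz(p,f(a),.116); print(n,P.round(4)[:,:2].tolist(), (T.apply(P-o["position"])*1e3).round(1).tolist())
print("tcp px",((proj(p,o["position"])-[130,170])*2.6).round(0), ((proj(p,o["position"]+T.inv().apply([[.0425,0,-.013],[-.0425,0,-.013]]))-[130,170])*2.6).round(0))
E
```

```text
front [[0.4668, -0.1047], [0.4527, -0.049]] [[-26.8, -1.6, 26.0], [30.6, -2.5, 26.0]]
back [[0.472, -0.1031], [0.4592, -0.0466]] [[-26.5, 3.8, 26.0], [31.5, 4.4, 26.0]]
tcp px [[332. 202.]] [[538. 233.]
 [127. 233.]]
```

>>> move_arm --pt "0 0 0 0.002 0.001 0.01 0.085" --pt "0 0 0 0.002 0.001 0.03 0.085" --pt "0 0 0 0.002 0.001 0.05 0.085" --pt "0 0 0 0.002 0.001 0.07 0.085" --pt "0 0 0 0.002 0.001 0.077 0.085" --pt "0 0 0 0.002 0.001 0.077 0.075" --pt "0 0 0 0.002 0.001 0.077 0.068" --pt "0 0 0 0.002 0.001 0.077 0.062" --pt "0 0 0 0.002 0.001 0.077 0.055" --pt "0 0 0 0.002 0.001 0.077 0.055" --grip_force 40

```text
clock: 3.95
position: [0.4632, -0.0761, 0.0653]
ee_rot: [0.62, 0.785, 0.001, 0.001]
ft_force: [-1.5, 0.4, 6.1]
grip_width: 0.702
```

>>> move_arm --pt "0 0 0 0 0 0 0.05" --pt "0 0 0 0 0 0 0.05" --pt "0 0 0 0 0 0 0.05"

```text
clock: 4.25
position: [0.4632, -0.0762, 0.0653]
ee_rot: [0.62, 0.785, 0.001, 0.001]
ft_force: [-0.8, -0.2, 6.7]
grip_width: 0.697
```

>>> move_arm --pt "0 0 0 0 0 -0.008 0.05" --pt "0 0 0 0 0 -0.018 0.05" --pt "0 0 0 0 0 -0.03 0.05" --pt "0 0 0 0 0 -0.045 0.05" --pt "0 0 0 0 0 -0.055 0.05" --pt "0 0 0 0 0 -0.055 0.05" --pt "0 0 0 0 0 -0.055 0.05"

```text
clock: 4.95
position: [0.4624, -0.0761, 0.1193]
ee_rot: [0.62, 0.785, 0.0, 0.0]
ft_force: [0.2, 0.7, -1.0]
grip_width: 0.695
```

```bash
python3 - <<'E'
from h import *
import pickle
o=manip.get_obs(); print(o["position"],o["ee_rot"],o["ft_force"],o["joint_pos"])
yaw=np.radians(-3.5); a=np.radians(15)
X=np.array([np.cos(yaw),np.sin(yaw),0]);Y=np.array([-np.sin(yaw),np.cos(yaw),0]);Z=np.array([0,0,1.])
zt=-(np.sin(a)*X+np.cos(a)*Z); M=np.c_[Y,np.cross(zt,Y),zt]; Rt=R.from_matrix(M)
T=R.from_quat(o["ee_rot"])
print("turn",(T.inv()*Rt).as_rotvec(degrees=True).round(2))
face=np.array([.535,-.224,0])
for n,gap,h in [("pre",.012,.02),("low",.008,.006)]:
    foot=face-X*(.0241+gap)+Z*(h+.001)
    tcp=foot-zt*.0593
    print(n,foot.round(4),tcp.round(4),"shift",T.inv().apply(tcp-o["position"]).round(4))
E
```

```text
[ 0.46238546 -0.07610299  0.11933196] [6.19810769e-01 7.84751247e-01 3.01315159e-04 1.56139526e-05] [ 0.22748734  0.74788319 -0.99458874] [-0.53855277  0.08240516  0.63654958  2.02633258 -0.05702441  1.04929086
  1.92937688]
turn [14.92  2.19 16.8 ]
pre [ 0.499  -0.2218  0.021 ] [ 0.5143 -0.2227  0.0783] shift [-0.1547  0.0165  0.041 ]
low [ 0.503 -0.222  0.007] [ 0.5183 -0.223   0.0643] shift [-0.1558  0.0203  0.055 ]
```

>>> move_arm --pt "2 0 3 -0.03 0 -0.005 0.05" --pt "5 0.6 6 -0.06 0.004 -0.005 0.05" --pt "8 1.1 9 -0.09 0.008 -0.005 0.05" --pt "11 1.6 12 -0.12 0.012 0 0.05" --pt "14 2 15 -0.145 0.016 0 0.05" --pt "14.9 2.2 16.8 -0.1547 0.0165 0.005 0.05" --pt "14.9 2.2 16.8 -0.1547 0.0165 0.02 0.05" --pt "14.9 2.2 16.8 -0.1547 0.0165 0.035 0.05" --pt "14.9 2.2 16.8 -0.1547 0.0165 0.041 0.05" --pt "14.9 2.2 16.8 -0.1547 0.0165 0.041 0.05"

```text
clock: 5.95
position: [0.5134, -0.2216, 0.0771]
ee_rot: [0.722, 0.68, -0.09, -0.096]
ft_force: [-0.7, -0.5, -1.0]
grip_width: 0.693
```

```bash
python3 - <<'E'
from h import *
import pickle
o=manip.get_obs(); print(o["position"],o["ee_rot"],o["ft_force"],o["grip_width"])
p=cams.camera_params("wrist"); w=cams.camera("wrist"); t=cams.camera("top"); s=cams.camera("side")
A=cv2.resize(w[170:330,110:390],None,fx=2.4,fy=2.4,interpolation=cv2.INTER_CUBIC)[:,:672]
B=cv2.resize(t[150:200,240:300],(336,280)[::1],interpolation=cv2.INTER_CUBIC)[:200]
B=cv2.resize(t[155:200,235:310],(336,202),interpolation=cv2.INTER_CUBIC)
C=cv2.resize(s[165:240,190:315],(336,202),interpolation=cv2.INTER_CUBIC)
save(np.vstack([A,np.hstack([B,C])]),"c3"); print(A.shape)
pickle.dump((p,o),open("w3.pkl","wb"))
E
```

```text
[ 0.51341955 -0.22155107  0.07705618] [ 0.72157543  0.67973921 -0.08973941 -0.09607466] [-0.72720735 -0.50954268 -0.99526733] 0.6934546241124698
(384, 672, 3)
```

View pics/c3.png

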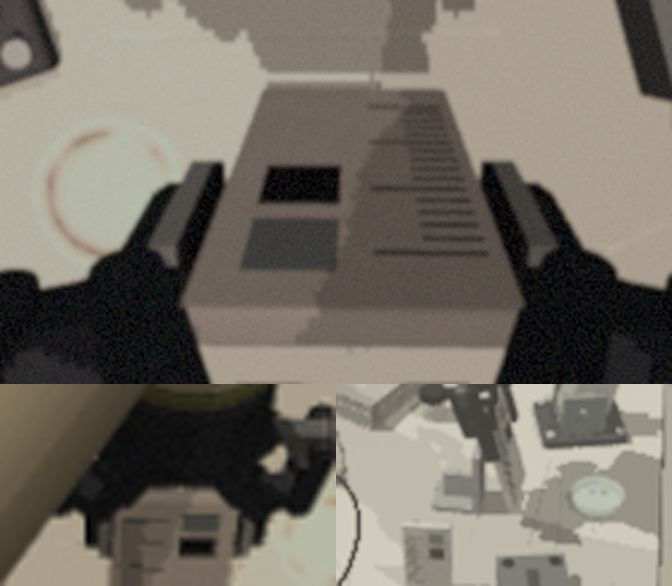

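The plate is gripped squarely and leans in front of the angle plate's wall (side view, bottom right). Its foot edge is at about (262,88)–(443,91) in the wrist crop, which I'll check against the expected pose.

```bash
python3 - <<'E'
from h import *
import pickle
p,o=pickle.load(open("w3.pkl","rb")); T=R.from_quat(o["ee_rot"])
def px(P): return ((proj(p,o["position"]+T.apply(P))-[110,170])*2.4).round(0).tolist()
for y in (-.004,-.001,.002):
  print(y,"foot front",px([[-.03,y-.004,.0593],[.03,y-.004,.0593]]),"top front",px([[-.03,y-.004,-.0507],[.03,y-.004,-.0507]]),"top back",px([[-.03,y+.004,-.0507],[.03,y+.004,-.0507]]))
print(T.as_matrix().round(3))
E
```

```text
-0.004 foot front [[262.0, 75.0], [446.0, 75.0]] top front [[176.0, 292.0], [538.0, 292.0]] top back [[179.0, 332.0], [534.0, 332.0]]
-0.001 foot front [[262.0, 83.0], [446.0, 83.0]] top front [[177.0, 307.0], [537.0, 307.0]] top back [[181.0, 346.0], [533.0, 346.0]]
0.002 foot front [[263.0, 92.0], [445.0, 92.0]] top front [[178.0, 322.0], [535.0, 322.0]] top back [[182.0, 361.0], [531.0, 360.0]]
[[ 0.06   0.964 -0.26 ]
 [ 0.998 -0.057  0.017]
 [ 0.001 -0.261 -0.965]]
```

>>> move_arm --pt "0 0 0 0 0.003 0.003 0.05" --pt "0 0 0 0 0.006 0.006 0.05" --pt "0 0 0 0 0.0085 0.009 0.05" --pt "0 0 0 0 0.0095 0.012 0.05" --pt "0 0 0 0 0.01 0.014 0.05" --pt "0 0 0 0 0.01 0.014 0.05"

```text
clock: 6.7
position: [0.52, -0.2233, 0.0618]
ee_rot: [0.722, 0.679, -0.09, -0.095]
ft_force: [0.1, 0.1, -0.6]
grip_width: 0.698
```

>>> move_arm --pt "0 0 0 0 0.0003 0.001 0.05" --pt "0 0 0 0 0.0003 0.001 0.05"

```text
clock: 6.9
position: [0.5203, -0.2233, 0.0611]
ee_rot: [0.722, 0.679, -0.09, -0.095]
ft_force: [-0.3, 0.6, -1.2]
grip_width: 0.7
```

>>> move_arm --pt "0 0 0 0 0.0003 0.001 0.05" --pt "0 0 0 0 0.0003 0.001 0.05"

```text
clock: 7.1
position: [0.5203, -0.2233, 0.06]
ee_rot: [0.722, 0.679, -0.09, -0.095]
ft_force: [-0.1, 0.3, -1.7]
grip_width: 0.696
```

>>> move_arm --pt "0 0 0 0 0.0003 0.001 0.05" --pt "0 0 0 0 0.0003 0.001 0.05"

```text
clock: 7.3
position: [0.5203, -0.2232, 0.0589]
ee_rot: [0.722, 0.679, -0.09, -0.095]
ft_force: [0.2, 0.0, -2.5]
grip_width: 0.692
```

>>> move_arm --pt "0 0 0 0 0.0003 0.001 0.05" --pt "0 0 0 0 0.0003 0.001 0.05"

```text
clock: 7.5
position: [0.5205, -0.2234, 0.0583]
ee_rot: [0.722, 0.679, -0.089, -0.095]
ft_force: [1.0, 0.6, 2.9]
grip_width: 0.694
```

>>> move_arm --pt "0 0 0 0 0.0003 0.001 0.05" --pt "0 0 0 0 0.0003 0.001 0.05"

```text
clock: 7.7
position: [0.5209, -0.2234, 0.0581]
ee_rot: [0.722, 0.679, -0.089, -0.095]
ft_force: [-0.6, 1.6, 9.7]
grip_width: 0.697
```

>>> move_arm --pt "0 0 0 0 -0.0003 -0.001 0.05" --pt "0 0 0 0 0.0007 -0.0013 0.05" --pt "0 0 0 0 0.0017 -0.0016 0.05" --pt "0 0 0 0 0.0026 -0.0018 0.05" --pt "0 0 0 0 0.0026 -0.0018 0.05"

```text
clock: 8.2
position: [0.5226, -0.2237, 0.0581]
ee_rot: [0.722, 0.679, -0.09, -0.096]
ft_force: [-4.9, 1.9, 6.2]
grip_width: 0.693
```

>>> move_arm --pt "0 0 0 0 0.001 -0.0003 0.05" --pt "0 0 0 0 0.001 -0.0003 0.05"

```text
clock: 8.4
position: [0.5237, -0.2238, 0.0581]
ee_rot: [0.722, 0.679, -0.09, -0.096]
ft_force: [-4.1, 0.2, 5.5]
grip_width: 0.695
```

>>> move_arm --pt "0 0 0 0 0.001 -0.0003 0.05" --pt "0 0 0 0 0.001 -0.0003 0.05"

```text
clock: 8.6
position: [0.5248, -0.2239, 0.0581]
ee_rot: [0.722, 0.679, -0.09, -0.096]
ft_force: [-5.0, 0.2, 5.4]
grip_width: 0.697
```

>>> move_arm --pt "0 0 0 0 0.001 -0.0003 0.05" --pt "0 0 0 0 0.001 -0.0003 0.05"

```text
clock: 8.8
position: [0.5255, -0.224, 0.0581]
ee_rot: [0.722, 0.679, -0.09, -0.096]
ft_force: [-5.7, 0.7, 4.9]
grip_width: 0.694
```

>>> move_arm --pt "0 0 0 0 -0.0002 -0.0008 0.05" --pt "0 0 0 0 -0.0004 -0.0015 0.05" --pt "0 0 0 0 -0.0004 -0.0015 0.05"

```text
clock: 9.1
position: [0.5266, -0.2235, 0.0593]
ee_rot: [0.722, 0.679, -0.089, -0.095]
ft_force: [-2.0, 0.7, -2.4]
grip_width: 0.695
```

>>> move_arm --pt "0 0 0 0 0.001 -0.0003 0.05" --pt "0 0 0 0 0.001 -0.0003 0.05"

```text
clock: 9.3
position: [0.5277, -0.2233, 0.0596]
ee_rot: [0.722, 0.679, -0.089, -0.095]
ft_force: [-2.0, 1.8, -1.1]
grip_width: 0.695
```

```bash
python3 - <<'E'
from h import *
o=manip.get_obs(); print(o["position"],o["ft_force"])
w=cams.camera("wrist"); t=cams.camera("top"); s=cams.camera("side")
for n,i in zip("wts",(w,t,s)): cv2.imwrite(f"pics/n4{n}.png",i[:,:,::-1])
B=cv2.resize(t[130:205,235:335],(400,300),interpolation=cv2.INTER_CUBIC)
C=cv2.resize(s[165:225,205:285],(400,300),interpolation=cv2.INTER_CUBIC)
save(np.hstack([B,C]),"c4")
E
```

```text
[ 0.52772127 -0.22329734  0.05955153] [-1.99583066  1.81543647 -1.05903787]
```

View pics/c4.png

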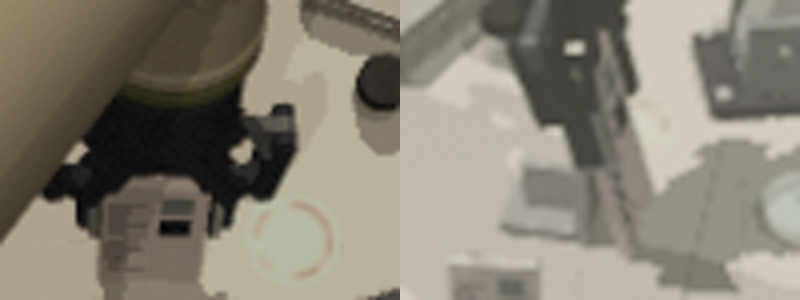

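>>> move_arm --pt "0 0 0 0 0.0003 0.0011 0.05" --pt "0 0 0 0 0.0003 0.0011 0.05" --pt "0 0 0 0 0.0003 0.0011 0.061" --pt "0 0 0 0 0.0003 0.0011 0.066" --pt "0 0 0 0 0.0003 0.0011 0.072" --pt "0 0 0 0 0.0003 0.0011 0.078" --pt "0 0 0 0 0.0003 0.0011 0.085" --pt "0 0 0 0 0.0003 0.0011 0.085" --pt "0 0 0 0 0.0003 0.0011 0.085"

```text
clock: 10.35
position: [0.5276, -0.2237, 0.0585]
ee_rot: [0.722, 0.679, -0.089, -0.095]
ft_force: [-0.1, -0.5, -0.0]
grip_width: 0.996
```

```bash
python3 - <<'E'
from h import *
o=manip.get_obs(); print(o["position"],o["ft_force"],o["grip_width"])
s=cams.camera("side"); w=cams.camera("wrist")
A=cv2.resize(s[165:225,205:285],(400,300),interpolation=cv2.INTER_CUBIC)
C=cv2.resize(w[170:350,110:390],(400,257),interpolation=cv2.INTER_CUBIC); C=np.vstack([C,np.zeros((43,400,3),np.uint8)])
save(np.hstack([A,C]),"c5")
E
```

```text
[ 0.5276201  -0.22374325  0.05853316] [-0.08405639 -0.54182171 -0.0469206 ] 0.9962296492751795
```

View pics/c5.png

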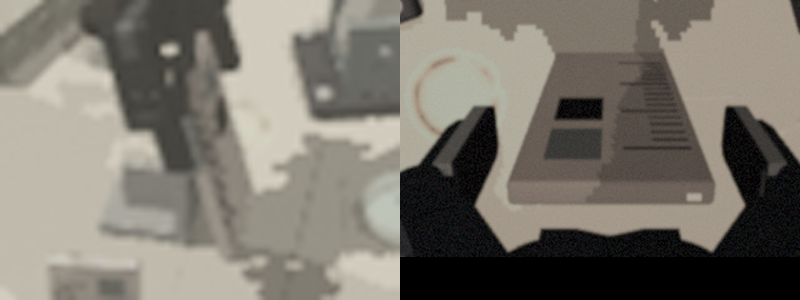

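Released: fingers are clear on both sides and the plate is still leaning, centred on the wall. I'll retreat up along the plate and plan the gauge approach.

>>> move_arm --pt "0 0 0 0 0 -0.01 0.085" --pt "0 0 0 0 0 -0.025 0.085" --pt "0 0 0 0 0 -0.045 0.085" --pt "0 0 0 0 0 -0.07 0.085" --pt "0 0 0 0 0 -0.1 0.085" --pt "0 0 0 0 0 -0.13 0.085" --pt "0 0 0 0 0 -0.14 0.085"

```text
clock: 11.15
position: [0.5656, -0.2266, 0.1981]
ee_rot: [0.722, 0.68, -0.088, -0.093]
ft_force: [-0.4, -1.2, 0.1]
grip_width: 0.999
```

```bash
cat >> h.py <<'E'
def gpose(yaw_deg,tilt_deg,tx_deg):
    y,a,b=np.radians([yaw_deg,tilt_deg,tx_deg]); ax=np.array([-np.sin(a)*np.cos(y),-np.sin(a)*np.sin(y),np.cos(a)])
    x=np.array([np.cos(b),np.sin(b),0]); x-=ax*(x@ax); x/=np.linalg.norm(x); return ax,R.from_matrix(np.c_[x,np.cross(-ax,x),-ax])
E
python3 - <<'E'
from h import *
o=manip.get_obs(); T=R.from_quat(o["ee_rot"]); print(o["position"],o["joint_pos"].round(2))
ax,Rt=gpose(12.5,15,65); end=np.array([.416,-.386,.145]); mid=end-.032*ax
pre=mid+.081*ax
print("pre",pre,"turn",(T.inv()*Rt).as_rotvec(degrees=True).round(1),"shift",T.inv().apply(pre-o["position"]).round(4))
E
```

```text
[ 0.56557877 -0.22664044  0.19811347] [-0.2   0.59  0.73  1.35 -0.28  1.58  2.03]
pre [ 0.40361848 -0.38874492  0.19233037] turn [-28.    9.4  19.6] shift [-0.1716 -0.1453  0.0444]
```

>>> move_arm --pt "-3 1 2 -0.017 -0.0145 0.0 0.085" --pt "-6 2 4 -0.036 -0.03 0.004 0.085" --pt "-9.5 3.2 6.6 -0.058 -0.049 0.01 0.085" --pt "-13.5 4.5 9.4 -0.082 -0.07 0.017 0.085" --pt "-17.5 5.9 12.3 -0.107 -0.091 0.025 0.085" --pt "-21.5 7.2 15 -0.131 -0.112 0.032 0.085" --pt "-25 8.4 17.5 -0.153 -0.13 0.039 0.085" --pt "-28 9.4 19.6 -0.1716 -0.1453 0.0444 0.085" --pt "-28 9.4 19.6 -0.1716 -0.1453 0.0444 0.085" --pt "-28 9.4 19.6 -0.1716 -0.1453 0.0444 0.085"

```text
clock: 12.15
position: [0.4012, -0.3883, 0.1891]
ee_rot: [0.833, 0.539, 0.121, 0.043]
ft_force: [1.0, 1.3, 0.2]
grip_width: 0.996
```

>>> move_arm --pt "0 0 0 0 0 0 0.085" --pt "0 0 0 0 0 0 0.085"

```text
clock: 12.35
position: [0.4028, -0.3872, 0.1886]
ee_rot: [0.832, 0.54, 0.12, 0.043]
ft_force: [0.3, 0.4, -0.2]
grip_width: 0.995
```

```bash
python3 - <<'E'
from h import *
import pickle
o=manip.get_obs(); print(o["position"],o["ee_rot"],o["joint_pos"].round(2))
p=cams.camera_params("wrist"); w=cams.camera("wrist"); s=cams.camera("side"); t=cams.camera("top")
for n,i in zip("wts",(w,t,s)): cv2.imwrite(f"pics/n6{n}.png",i[:,:,::-1])
pickle.dump((p,o),open("w6.pkl","wb"))
A=cv2.resize(w[140:384,120:400],None,fx=1.7,fy=1.7,interpolation=cv2.INTER_CUBIC)[:,:476]
B=cv2.resize(s[165:225,205:285],(320,240),interpolation=cv2.INTER_CUBIC)
C=cv2.resize(t[155:200,235:295],(320,240),interpolation=cv2.INTER_CUBIC)
D=np.vstack([B,C])[:A.shape[0]]; A=A[:len(D)]; print(A.shape,D.shape); save(np.hstack([A,D]),"c6")
E
```

```text
[ 0.40278712 -0.38715886  0.1885968 ] [0.83172874 0.5402989  0.1201792  0.04314337] [-0.    0.17  0.91  1.86 -0.41  1.1   2.22]
(415, 476, 3) (415, 320, 3)
```

View pics/c6.png

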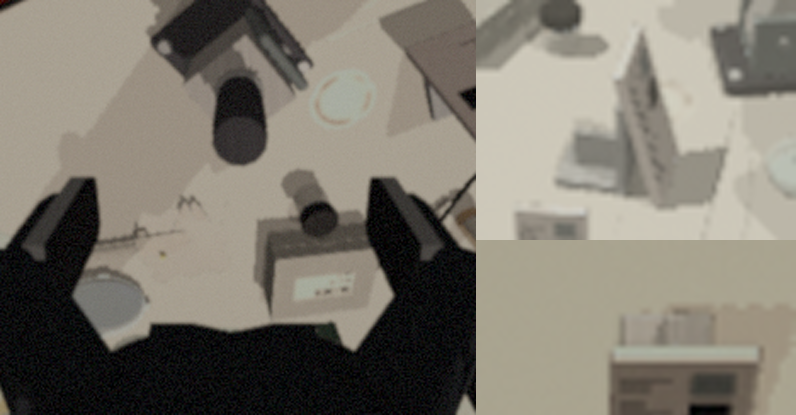

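The plate stands by itself, leaning on the wall and roughly centred (right crops). The gauge handle's end face is at about (239,140) in the left crop. I'll fit its position using the known tilt.

```bash
python3 - <<'E'
from h import *
import pickle
p,o=pickle.load(open("w6.pkl","rb")); T=R.from_quat(o["ee_rot"]); w=cv2.imread("pics/n6w.png")
g=cv2.GaussianBlur(cv2.cvtColor(w,cv2.COLOR_BGR2GRAY),(3,3),0)
for r in range(190,246,5):
    c=np.where(g[r,225:300]<55)[0]+225; print(r,(c.min(),c.max(),len(c)) if len(c) else None)
ax,Rt=gpose(12.5,15,65)
def cyl(end,yaw):
    ax,_=gpose(yaw,15,65); u=np.cross(ax,[0,1,0]); u/=np.linalg.norm(u); v=np.cross(ax,u); th=np.linspace(0,2*np.pi,60)
    ring=.0125*(np.cos(th)[:,None]*u+np.sin(th)[:,None]*v); P=np.r_[end+ring,end-.064*ax+ring]
    return proj(p,P)
for e in [(.416,-.386,.145),(.414,-.384,.145),(.418,-.384,.145)]:
    for yw in (9,13,17):
        q=cyl(np.array(e),yw); a,b=q[:60],q[60:]
        print(e,yw,"end bbox",a.min(0).round(0),a.max(0).round(0),"base bbox",b.min(0).round(0),b.max(0).round(0))
E
```

```text
190 (np.int64(250), np.int64(270), 21)
195 (np.int64(248), np.int64(272), 25)
200 (np.int64(248), np.int64(273), 26)
205 (np.int64(247), np.int64(274), 28)
210 (np.int64(247), np.int64(274), 28)
215 (np.int64(246), np.int64(275), 30)
220 (np.int64(247), np.int64(274), 28)
225 (np.int64(247), np.int64(273), 27)
230 (np.int64(250), np.int64(270), 21)
235 None
240 None
245 None
(0.416, -0.386, 0.145) 9 end bbox [240. 204.] [274. 236.] base bbox [243. 183.] [269. 207.]
(0.416, -0.386, 0.145) 13 end bbox [240. 204.] [274. 235.] base bbox [244. 182.] [270. 207.]
(0.416, -0.386, 0.145) 17 end bbox [240. 204.] [274. 235.] base bbox [245. 181.] [271. 206.]
(0.414, -0.384, 0.145) 9 end bbox [242. 201.] [275. 233.] base bbox [244. 180.] [270. 205.]
(0.414, -0.384, 0.145) 13 end bbox [242. 201.] [275. 233.] base bbox [245. 180.] [271. 204.]
(0.414, -0.384, 0.145) 17 end bbox [242. 201.] [275. 232.] base bbox [246. 179.] [272. 204.]
(0.418, -0.384, 0.145) 9 end bbox [244. 205.] [277. 236.] base bbox [246. 184.] [272. 208.]
(0.418, -0.384, 0.145) 13 end bbox [244. 205.] [277. 236.] base bbox [247. 183.] [273. 207.]
(0.418, -0.384, 0.145) 17 end bbox [244. 205.] [277. 236.] base bbox [248. 182.] [274. 207.]
```

```bash
python3 - <<'E'
from h import *
import pickle
from scipy.spatial import ConvexHull
p,o=pickle.load(open("w6.pkl","rb")); w=cv2.imread("pics/n6w.png")
g=cv2.GaussianBlur(cv2.cvtColor(w,cv2.COLOR_BGR2GRAY),(3,3),0).astype(float)
def cross(a,lv):  # subpixel first crossing above lv
    i=np.argmax(a>lv); return i-1+(lv-a[i-1])/(a[i]-a[i-1])
obs=[]
for r in range(204,229,3):
    row=g[r]; obs.append((r,260-cross(row[260:200:-1],85),260+cross(row[260:320],85)))
bot=[(c,220+cross(g[220:260,c],85)) for c in (256,260,264)]
print(np.round(obs,1).tolist(),np.round(bot,1).tolist()); print(g[186:200,260].astype(int),g[215,232:252].astype(int),g[215,270:286].astype(int))
t=cams.camera_params("top"); s=cams.camera_params("side")
def sil(end,yaw=12.5):
    ax,_=gpose(yaw,15,65); u=np.cross(ax,[0,1,0]); u/=np.linalg.norm(u); v=np.cross(ax,u); th=np.linspace(0,2*np.pi,120)
    ring=.0125*(np.cos(th)[:,None]*u+np.sin(th)[:,None]*v); q=proj(p,np.r_[end+ring,end-.064*ax+ring]); return q[ConvexHull(q).vertices]
def model(end):
    h=sil(end); h=np.r_[h,h[:1]]; 
    def inter(k,val,hi):
        out=[]
        for a,b in zip(h[:-1],h[1:]):
            if (a[k]-val)*(b[k]-val)<=0 and a[k]!=b[k]: out.append(a[1-k]+(val-a[k])/(b[k]-a[k])*(b[1-k]-a[1-k]))
        return (max(out) if hi else min(out)) if out else 0
    return np.array([inter(1,r,0) for r,_,_ in obs]+[inter(1,r,1) for r,_,_ in obs]+[inter(0,c,1) for c,_ in bot])
y=np.array([a for _,a,_ in obs]+[b for _,_,b in obs]+[b for _,b in bot])
r=least_squares(lambda e:model(e)-y,[.416,-.385,.142],diff_step=1e-3); print("end",r.x.round(4),r.fun.round(1))
for z in (.135,.14,.145):
    q=least_squares(lambda e:model([e[0],e[1],z])-y,[.416,-.385],diff_step=1e-3); print(z,q.x.round(4),q.cost.round(2), proj(t,[*q.x,z])*1.5625, proj(s,[*q.x,z])*1.5625)
E
```

```text
[[204.0, 246.0, 274.9], [207.0, 245.5, 275.5], [210.0, 245.2, 275.7], [213.0, 244.9, 276.0], [216.0, 244.9, 275.9], [219.0, 245.1, 276.1], [222.0, 245.1, 275.9], [225.0, 245.3, 275.4], [228.0, 246.7, 274.4]] [[256.0, 235.7], [260.0, 236.1], [264.0, 235.9]]
[25 22 24 22 20 20 21 23 24 23 22 23 23 22] [145 145 146 146 146 145 145 145 145 145 145 140 121  85  50  35  37  43
  47  48] [ 51  50  49  45  39  49  86 127 152 160 161 161 162 161 161 160]
end [ 0.4218 -0.3845  0.1398] [ 0.2  0.4  0.4  0.4 -0.  -0.5 -0.6 -0.2 -0.3 -0.9 -0.9 -0.6 -0.4  0.3
  0.6  0.9  0.8  0.4 -0.5 -0.3 -0.4]
0.135 [ 0.4255 -0.3852] 4.88 [[560.53624805 346.88703375]] [[454.16382657 219.9170021 ]]
0.14 [ 0.4216 -0.3845] 3.01 [[561.33103209 349.31913007]] [[456.49116863 217.92276595]]
0.145 [ 0.4177 -0.3838] 5.2 [[562.12959507 351.80693858]] [[458.85016772 215.91868804]]
```

```bash
python3 - <<'E'
from h import *
o=manip.get_obs(); T=R.from_quat(o["ee_rot"]); ax,Rt=gpose(12.5,15,65); end=np.array([.4185,-.384,.144])
print("turn",(T.inv()*Rt).as_rotvec(degrees=True).round(2))
for d in (.02,.051): print(d,T.inv().apply(end-ax*d-o["position"]).round(4), end-ax*d)
E
```

```text
turn [-0.37  0.05 -0.02]
0.02 [0.0027 0.0041 0.0672] [ 0.42355368 -0.38287963  0.12468148]
0.051 [0.0027 0.0043 0.0982] [ 0.43138688 -0.38114305  0.09473778]
```

>>> move_arm --pt "0 0 0 0.0027 0.0041 0.01 0.085" --pt "-0.4 0 0 0.0027 0.0041 0.03 0.085" --pt "-0.4 0 0 0.0027 0.0042 0.05 0.085" --pt "-0.4 0 0 0.0027 0.0042 0.07 0.085" --pt "-0.4 0 0 0.0027 0.0043 0.088 0.085" --pt "-0.4 0 0 0.0027 0.0043 0.098 0.085" --pt "-0.4 0 0 0.0027 0.0043 0.098 0.085" --pt "-0.4 0 0 0.0027 0.0043 0.098 0.06" --pt "-0.4 0 0 0.0027 0.0043 0.098 0.045" --pt "-0.4 0 0 0.0027 0.0043 0.098 0.035" --grip_force 30

```text
clock: 13.5
position: [0.431, -0.382, 0.0959]
ee_rot: [0.832, 0.539, 0.123, 0.047]
ft_force: [0.6, -0.7, 0.4]
grip_width: 0.511
```

```bash
python3 - <<'E'
from h import *
import pickle
o=manip.get_obs(); print(o["position"],o["ft_force"],o["grip_width"]*.0854)
p=cams.camera_params("wrist"); w=cams.camera("wrist"); cv2.imwrite("pics/n7w.png",w[:,:,::-1]); pickle.dump((p,o),open("w7.pkl","wb"))
print(proj(p,o["position"])); save(w,"c7",2.2,(140,140,400,384))
E
```

```text
[ 0.43103806 -0.38199186  0.09587146] [ 0.55144835 -0.72811662  0.4012274 ] 0.043669836488105726
[[258.17514201 246.95091466]]
```

View pics/c7.png

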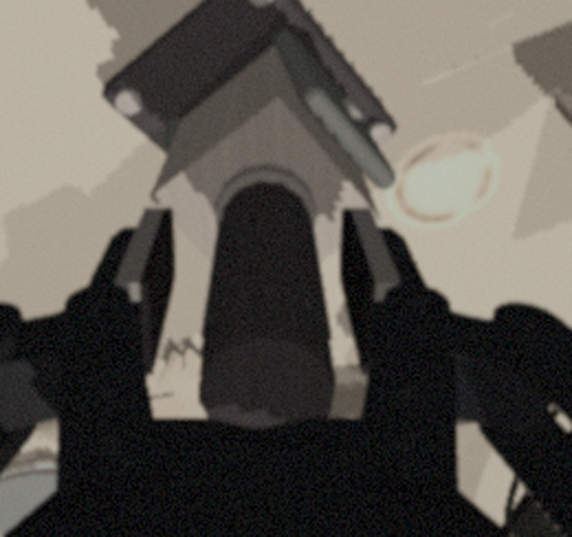

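Fingers straddle the handle, but it sits about 9 crop px (≈2.3 mm) toward +x of the jaw centre. I'll check the tool-y offset before closing.

```bash
python3 - <<'E'
from h import *
import pickle
p,o=pickle.load(open("w7.pkl","rb")); T=R.from_quat(o["ee_rot"]); th=np.linspace(0,2*np.pi,90)
for dx,dy,dz in [(0,0,0),(.0023,0,0),(.0023,.003,0),(.0023,-.003,0),(.0023,0,.005),(.0023,0,-.005)]:
    f=lambda r,z:((proj(p,o["position"]+T.apply(np.c_[dx+r*np.cos(th),dy+r*np.sin(th),0*th+z+dz]))-140)*2.2)
    print(dx,dy,dz,"collar top row",f(.014,.013)[:,1].min().round(0),"end x",f(.0125,-.051)[:,0].min().round(0),f(.0125,-.051)[:,0].max().round(0),"rows",f(.0125,-.051)[:,1].min().round(0),f(.0125,-.051)[:,1].max().round(0))
E
```

```text
0 0 0 collar top row 168.0 end x 194.0 330.0 rows 312.0 424.0
0.0023 0 0 collar top row 168.0 end x 206.0 342.0 rows 312.0 424.0
0.0023 0.003 0 collar top row 178.0 end x 207.0 341.0 rows 326.0 437.0
0.0023 -0.003 0 collar top row 158.0 end x 206.0 343.0 rows 297.0 412.0
0.0023 0 0.005 collar top row 161.0 end x 208.0 339.0 rows 296.0 404.0
0.0023 0 -0.005 collar top row 175.0 end x 204.0 346.0 rows 330.0 446.0
```

>>> move_arm --pt "0 0 0 0.0018 0 0 0.04" --pt "0 0 0 0.0018 0 0 0.034" --pt "0 0 0 0.0018 0 0 0.03" --pt "0 0 0 0.0018 0 0 0.027" --pt "0 0 0 0.0018 0 0 0.025" --grip_force 30

```text
clock: 14.05
position: [0.4315, -0.38, 0.0953]
ee_rot: [0.832, 0.539, 0.122, 0.046]
ft_force: [1.0, -0.2, 0.2]
grip_width: 0.293
```

>>> move_arm --pt "0 0 0 0 0 0 0.015" --pt "0 0 0 0 0 0 0.015" --pt "0 0 0 0 0 0 0.015"

```text
clock: 14.35
position: [0.4315, -0.3799, 0.0954]
ee_rot: [0.832, 0.539, 0.122, 0.046]
ft_force: [-1.0, 2.4, 4.6]
grip_width: 0.272
```

```bash
python3 - <<'E'
from h import *
o=manip.get_obs(); print(o["position"],o["ee_rot"],o["ft_force"],o["torque"],o["grip_width"]*.0854)
E
```

```text
[ 0.43153175 -0.37987995  0.09542032] [0.83216948 0.53887358 0.12238669 0.0461597 ] [-0.99110402  2.44281063  4.62613836] [0.49350215 0.3798441  0.14861315] 0.02323542857784379
```

>>> move_arm --pt "0 0 0 0 0 -0.001 0.015" --pt "0 0 0 0 0 -0.002 0.015" --pt "0 0 0 0 0 -0.003 0.015" --pt "0 0 0 0 0 -0.004 0.015" --pt "0 0 0 0 0 -0.005 0.015" --pt "0 0 0 0 0 -0.005 0.015" --grip_force 45

```text
clock: 14.95
position: [0.4302, -0.3803, 0.1002]
ee_rot: [0.832, 0.539, 0.122, 0.046]
ft_force: [-0.2, -1.0, -2.6]
grip_width: 0.271
```

>>> move_arm --pt "0 0 0 0 0 -0.001 0.015" --pt "0 0 0 0 0 -0.002 0.015" --pt "0 0 0 0 0 -0.003 0.015" --pt "0 0 0 0 0 -0.004 0.015" --pt "0 0 0 0 0 -0.005 0.015" --pt "0 0 0 0 0 -0.005 0.015"

```text
clock: 15.55
position: [0.429, -0.3806, 0.1051]
ee_rot: [0.832, 0.539, 0.122, 0.046]
ft_force: [0.4, 0.3, -2.4]
grip_width: 0.267
```

```bash
python3 - <<'E'
from h import *
o=manip.get_obs(); T=R.from_quat(o["ee_rot"]); print(o["position"],o["ft_force"],T.inv().apply(o["ft_force"]),T.inv().apply(o["torque"]),o["grip_width"]*.0854, T.inv().apply(o["position"]-np.array([.43153,-.37988,.09542])))
E
```

```text
[ 0.42895356 -0.38060531  0.10511149] [ 0.41426671  0.28265211 -2.39220475] [ 0.0505733  -0.25024199  2.43083812] [ 0.36912848 -0.25363928  0.03338094] 0.022819283780240156 [-1.73397286e-04  4.42794661e-05 -1.00527162e-02]
```

>>> move_arm --pt "0 0 0 0 0 -0.002 0.015" --pt "0 0 0 0 0 -0.004 0.015" --pt "0 0 0 0 0 -0.006 0.015" --pt "0 0 0 0 0 -0.008 0.015" --pt "0 0 0 0 0 -0.01 0.015" --pt "0 0 0 0 0 -0.01 0.015"

```text
clock: 16.15
position: [0.4265, -0.3812, 0.115]
ee_rot: [0.832, 0.539, 0.122, 0.046]
ft_force: [-0.9, -0.5, -2.6]
grip_width: 0.27
```

>>> move_arm --pt "0 0 0 0 0 -0.002 0.015" --pt "0 0 0 0 0 -0.004 0.015" --pt "0 0 0 0 0 -0.006 0.015" --pt "0 0 0 0 0 -0.008 0.015" --pt "0 0 0 0 0 -0.01 0.015" --pt "0 0 0 0 0 -0.01 0.015"

```text
clock: 16.75
position: [0.4239, -0.3818, 0.1246]
ee_rot: [0.832, 0.539, 0.122, 0.046]
ft_force: [2.4, -0.6, -2.2]
grip_width: 0.269
```

```bash
python3 - <<'E'
from h import *
import pickle
o=manip.get_obs(); T=R.from_quat(o["ee_rot"]); print(o["position"],T.inv().apply(o["ft_force"]),T.inv().apply(o["torque"]),o["grip_width"]*.0854, T.inv().apply(o["position"]-np.array([.43153,-.37988,.09542])))
p=cams.camera_params("wrist"); w=cams.camera("wrist"); s=cams.camera("side"); t=cams.camera("top")
for n,i in zip("wts",(w,t,s)): cv2.imwrite(f"pics/n8{n}.png",i[:,:,::-1])
pickle.dump((p,o),open("w8.pkl","wb"))
A=cv2.resize(w[175:265,200:320],(480,360),interpolation=cv2.INTER_CUBIC)
B=cv2.resize(s[120:230,205:315],(300,300),interpolation=cv2.INTER_CUBIC)
C=cv2.resize(t[155:200,235:295],(300,225),interpolation=cv2.INTER_CUBIC)
D=np.zeros((525,780,3),np.uint8); D[:360,:480]=A; D[:300,480:]=B; D[300:525,480:]=C; save(D,"c8")
E
```

```text
[ 0.42393541 -0.38176392  0.12460841] [0.02229571 1.95896179 2.74750543] [ 0.3134047  -0.26465922  0.00120782] 0.023002654764303236 [-0.00018481  0.00016367 -0.03021803]
```

View pics/c8.png

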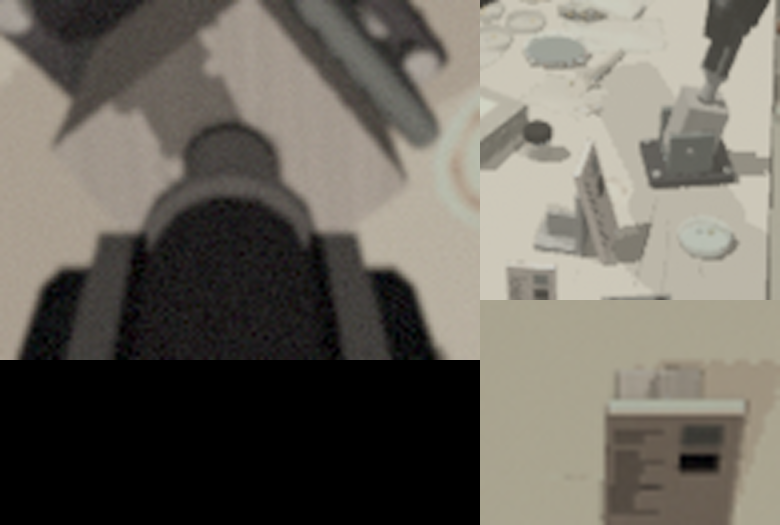

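The right crops show the plate still leaning, with the fixture flat and the bystanders in place. On the left, the shank emerges from the block at about (232,125) with a dark ring there, and the collar's top arc is at row ~177. I'll check these numerically for slip.

```bash
python3 - <<'E'
from h import *
import pickle
th=np.linspace(0,2*np.pi,90)
def ring(p,c,R_,r): return proj(p,c+R_.apply(np.c_[r*np.cos(th),r*np.sin(th),0*th]))
p7,o7=pickle.load(open("w7.pkl","rb")); p,o=pickle.load(open("w8.pkl","rb")); T=R.from_quat(o["ee_rot"])
for dz in (-.004,0,.004):
  pos=lambda z:o["position"]+T.apply([0,0,z+dz])
  f=lambda z,r:(lambda q:(q[:,1].min().round(1),q[:,0].min().round(1),q[:,0].max().round(1)))(ring(p,pos(z),T,r))
  print("dz",dz,"collar upper face(top row,l,r)",f(.013,.014),"lower",f(.019,.014),"groove r8",f(.049,.008),"groove+1.5",f(.0505,.008))
for n,q in(("n7w",p7),("n8w",p)):
    g=cv2.cvtColor(cv2.imread(f"pics/{n}.png"),cv2.COLOR_BGR2GRAY); c=258 if n=="n8w" else 261
    print(n,[(r,int(v)) for r,v in zip(range(196,234),g[196:234,c-1:c+2].mean(1))])
    r=222; print(g[r,225:295:2])
E
```

```text
dz -0.004 collar upper face(top row,l,r) (np.float64(218.7), np.float64(235.3), np.float64(280.9)) lower (np.float64(215.0), np.float64(236.0), np.float64(280.1)) groove r8 (np.float64(207.2), np.float64(247.0), np.float64(268.6)) groove+1.5 (np.float64(206.5), np.float64(247.1), np.float64(268.5))
dz 0 collar upper face(top row,l,r) (np.float64(216.2), np.float64(235.8), np.float64(280.3)) lower (np.float64(212.6), np.float64(236.5), np.float64(279.5)) groove r8 (np.float64(205.4), np.float64(247.2), np.float64(268.4)) groove+1.5 (np.float64(204.7), np.float64(247.2), np.float64(268.3))
dz 0.004 collar upper face(top row,l,r) (np.float64(213.8), np.float64(236.2), np.float64(279.8)) lower (np.float64(210.3), np.float64(236.9), np.float64(279.1)) groove r8 (np.float64(203.6), np.float64(247.3), np.float64(268.2)) groove+1.5 (np.float64(202.9), np.float64(247.4), np.float64(268.1))
n7w [(196, 102), (197, 102), (198, 99), (199, 103), (200, 103), (201, 102), (202, 102), (203, 102), (204, 100), (205, 101), (206, 99), (207, 100), (208, 102), (209, 101), (210, 102), (211, 101), (212, 102),
[... 248 characters left out ...]
 103 102 106 102  96  82  74  82  91  87  88  79  62  68
  73  79  78  77  88  89  83  80  82  96 102 104 104 101  99 104 102]
n8w [(196, 148), (197, 141), (198, 134), (199, 127), (200, 120), (201, 113), (202, 108), (203, 100), (204, 88), (205, 69), (206, 47), (207, 50), (208, 64), (209, 66), (210, 70), (211, 69), (212, 69), (213, 69), (214, 68), (215, 70), (216, 63), (217, 69), (218, 71), (219, 82), (220, 88), (221, 89), (222, 87), (223, 75), (224, 47), (225, 26), (226, 20), (227, 24), (228, 30), (229, 25), (230, 22), (231, 20), (232, 24), (233, 21)]
[152 151 151 152 151 150 154 142 109  76  78  84  89  87  81  83  91  87
  84  88  90  86  80  77 120 154 151 156 157 155 155 155 159 159 157]
```

>>> move_arm --pt "0 0 0 0 0 0 0.015" --pt "0 0 0 0 0 0 0.015" --pt "0 0 0 0 0 0 0.015" --pt "0 0 0 0 0 0 0.015"

```text
clock: 17.3
position: [0.4239, -0.3816, 0.1242]
ee_rot: [0.832, 0.539, 0.122, 0.046]
ft_force: [0.5, -0.3, -2.6]
grip_width: 0.264
```

```bash
python3 - <<'E'
from h import *
o=manip.get_obs(); T=R.from_quat(o["ee_rot"]); print(o["clock"],T.inv().apply(o["position"]-np.array([.43153,-.37988,.09542])).round(4),o["ft_force"],o["grip_width"]*.0854,np.abs(o["joint_velocities"]).max())
t=cams.camera_params("top"); P=onz(t,[(260,176.6),(288.4,176.6)],.106); print("plate top",P.round(4),P.mean(0).round(4))
a=cams.camera("top").astype(int); b=cv2.imread("pics/top0.png")[:,:,::-1].astype(int)
for n,(x,y) in dict(tub=(158,252),dish1=(285,239),dish2=(307,190),loupe=(330,151)).items():
    print(n,np.abs(a-b)[y-14:y+14,x-14:x+14].mean().round(1))
print(manip.hand_in())
E
```

```text
17.3 [-0.0001 -0.0001 -0.0299] [ 0.45524648 -0.28474284 -2.59008034] 0.02256732224045855 0.0016630971287040109
plate top [[ 0.5403 -0.1945  0.106 ]
 [ 0.5365 -0.2551  0.106 ]] [ 0.5384 -0.2248  0.106 ]
tub 14.5
dish1 6.8
dish2 5.2
loupe 3.9
the job is handed in; nothing more can be done
None
```

I set up the photo as asked and handed the job in at 17.3 s, well under the 51 s limit. The hand-in reports no verdict, so these are my own last checks.

- **Scale plate:** I used the large plate from the rack, not the smaller free-standing one. It leans by itself on the angle plate's front face. Its top centre measured (0.538, −0.225), against a face centre of about (0.535, −0.224). It was set at about 15° with its foot roughly 24 mm in front of the face. I took that angle from the placing pose and the pictures rather than measuring it after release.
- **Angle plate:** I may have nudged it back by a millimetre or so when pushing the scale plate into contact.
- **Plug gauge:** It was drawn 29.9 mm straight along the bore by the tool readings, and the fingers still hold it at rest. The wrist force matches the gauge's weight, with almost no side load. The dark ring shows right at the bore's mouth in the wrist picture. The collar's image position moved by less than 1 pixel in the hand, so any slip is at most about 1.5 mm.
- **Fixture and bystanders:** In the last pictures the fixture is flat and I see no sign that anything moved. Comparing the start and end top views, the difference was small at the loupe and both dishes. It was larger at the tub (14.5 against 4–7). The arm never went near the tub, so I put that down to a changed shadow, but I did not look again to confirm it.

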